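# Sell the egg from the back of the display channel and restock its place

### The arm

A 6-joint arm with a two-finger parallel gripper is mounted at the origin on a cart in front of the work surface, level with it; the furniture and walls round the work are solid. World frame = base frame: x ahead of the robot, y to its left, z up, the work surface at z = 0. Lengths are in m, angles in rad, forces in N, time in s.
With the tool pointing down it reaches from about 0.275 to 0.75 m from the base axis. Payload 10.2 kg.
Tool frame: the origin (TCP) lies midway between the tips of the shut fingers; the grasp point (between the pads) lies 19 mm behind it (env.hold_point_z is the distance from the TCP to the grasp point, in m); z points along the fingers, y is the line along which they close (so a half turn about z gives the same grasp; the last joint's range is limited). The gripper opens to 85 mm and grips with 20 to 120 N. Pads are 22 mm wide; open, the fingers measure 114 mm over their backs; the gripper's body (76 mm by 85 mm) begins 54 mm behind the grasp point. The pads swing forward as they close: fully open they stand 13 mm farther back than shut.
Start: joints at [-0.223, 0.313, 1.498, -0, 1.331, -0.223], TCP at [0.525, -0, 0.231] pointing down, gripper open.
Joint ranges: [-2.94, 2.94], [-0.97, 2.17], [0.19, 2.56], [-1.23, 4.37], [0.02, 3.11], [-2.88, 2.88]. Speed limits (rad/s): [2.39, 2.39, 3.01, 3.14, 3.14, 3.14].

### API

Orientations are given as a unit quaternion [x, y, z, w].
In Python, from bench import env, kinematics, monitor, eyes, job gives the robot as it stands. The module is installed in compiled form; this text tells all that it offers. Calls block until the motion is done:
- env.reach(position, orientation): joint-space move of the TCP to a pose.
- env.movel(position, velocity=0.15, frame=None, guard=None): straight line of the TCP; frame=None keeps the orientation; velocity is the mean speed in m/s. With guard (N) it stops when the force on the tool has changed by that much, and returns True; else False.
- env.set_joints(angles): joint-space move.
- env.release() and env.close_gripper(effort=None): open the fingers fully, or close them until they stop; effort is the grip in N (None keeps the last).
- env.hold(seconds).
- kinematics.ik(position, orientation): joint angles nearest the present ones, or None.
- monitor.sense(): the state.
- eyes.grab_frame(name): name is "scene" or "side" or "wrist"; returns a dict with "frame" (420x560x3 uint8, red, green, blue), "mtx" (3x3 intrinsics, pixels), "view" (4x4, takes a point from world to camera coordinates). Camera axes: x right, y down, z forward; pixel columns grow to the right and rows downward; lengths in m; the calibration is good to about 2 mm. The wrist camera is an equidistant fisheye: a pixel r from the principal point sees the ray r / f radians off the axis. A picture is of the moment at which its call begins. There is no depth.
A pose or a line that the arm cannot do raises env.MotionError and nothing moves.
- job.hand_in(): hands the job in; it is judged then, once.
The state is a dict: "clock": time; "joints": joint angles; "qvel": joint speeds; "joint_efforts": joint torques, N m; "position": TCP position; "ee_rot": TCP orientation; "contact_force": force on the tool from outside, world axes, zero at the start; "ft_torque": the same for the moment, N m; "finger_gap": opening from 0.0 (shut) to 1.0 (fully open); "gripper_force": force on a finger pad.
Only numpy, scipy, OpenCV 4.12 (cv2) and the standard library are available. Lean on these libraries where they do the work, as an engineer would, in place of code of your own. Each camera call takes 0.05 s, during which the arm holds its last target. There are 200 camera calls.

### The job

The brown agate egg at the back of the wooden display channel is sold: first stand the jar and the grey stone tower that are in front of it upright in the cork-floored side tray, then set the brown egg upright on the blue presentation pad, and fill its empty place on the rear felt spot with the pink egg. Only then put the jar and the tower back into the channel, each upright on the very spot it stood on before. Leave the red stone, the loupe and the calculator alone, and let nothing fall over.

Things in the scene. Friction and masses are not known exactly. Their poses are not given: they have to be found in the camera images.
- egg_agate_center (a point): centre of the brown marbled agate egg, 42 mm in diameter, 48 mm tall, standing on its small flat foot, so this point is 24 mm above the foot; it is widest about 21 mm above the foot. At the start it stands on the rear felt spot of the channel, at the back of the row.
- egg_rose_center (a point): centre of the plain pink egg, 46 mm in diameter, 52 mm tall, standing on its small flat foot on the bare table, so this point is 26 mm above the foot; it is widest about 22 mm above the foot. It is the replacement.
- chip_jar_center (a point): centre of the clear round jar of amber chips with a black screw lid, 46 mm in diameter, 74 mm tall; this point is 37 mm above its base. It starts on the middle or the front spot of the channel.
- tower_grey_center (a point): centre of the grey six-sided pointed stone tower, 20 x 24 mm (its x, y), 82 mm tall, upright on its flat foot; this point is 41 mm above the foot; sides nearly upright up to about 60 mm. It starts on the other one of the middle and front spots, its y axis within 0.25 rad of the channel's y axis.
- lane: fixed wooden channel, 214 (x) x 78 mm (y); origin at table level under the middle felt spot, x to its back. Floor 6 mm above the table, 64 mm between rails, rail tops at 20 mm; end lips 10 mm high at x = -90, +118 mm. Round grey felt spots at x = -56, 0, +56 mm (rear); things stand within 4 mm of them, too close for fingers between. Eggs are too low to grip across the rails; jar and tower are not.
- side_tray: fixed side tray with a cork floor and a wooden rim, 90 mm (x) by 150 mm (y); origin at table level under its centre. Floor 5 mm above the table, rim 5 mm wide and 10 mm above the table. The jar and the tower fit side by side, for example at y = +37 and -37 mm.
- pad: fixed blue presentation pad, 110 mm square and 8 mm thick, with a thin white border line; origin on the table surface under its centre; x and y along its sides. Its flat top is 8 mm above the table.
- palm_stone_5_center (a point): centre of the small red polished stone, 40 x 40 x 22 mm, on the table to the right of the channel; not to be disturbed.
- loupe_center (a point): centre of the folded loupe with a light cover, 24 x 44 x 16 mm, on the table between robot and channel; not to be disturbed.
- calculator_center (a point): centre of the dark pocket calculator, 116 x 72 x 12 mm, on the table at the near right; not to be disturbed.

How it is judged:
On the way, in this order (a step that is already met when the one before it is completed fails the run):
1. the jar and the tower both stand upright and released in the side tray, the brown egg still in its place (x of chip_jar_center in the frame of side_tray between -0.038 and 0.038 m and y of chip_jar_center in the frame of side_tray between -0.07 and 0.07 m and z of chip_jar_center in the frame of side_tray between 0.036 and 0.048 m and angle between each of chip_jar_center, tower_grey_center's own z axis and vertical below 0.15 rad and linear speed of each of chip_jar, tower_grey below 0.03 m/s and contact force between the fingers and chip_jar below 0.1 N and x of tower_grey_center in the frame of side_tray between -0.038 and 0.038 m and y of tower_grey_center in the frame of side_tray between -0.07 and 0.07 m and z of tower_grey_center in the frame of side_tray between 0.04 and 0.052 m and contact force between the fingers and tower_grey below 0.1 N and distance of egg_agate_center from where it was at the start of the episode below 0.02 m), for 0.2 s.
2. the brown egg stands upright and released on the blue pad, jar and tower still in the side tray (x of egg_agate_center in the frame of pad between -0.045 and 0.045 m and y of egg_agate_center in the frame of pad between -0.045 and 0.045 m and z of egg_agate_center in the frame of pad between 0.026 and 0.038 m and angle between each of egg_agate_center, chip_jar_center, tower_grey_center's own z axis and vertical below 0.15 rad and linear speed of each of egg_agate, chip_jar, tower_grey below 0.03 m/s and contact force between the fingers and egg_agate below 0.1 N and x of chip_jar_center in the frame of side_tray between -0.038 and 0.038 m and y of chip_jar_center in the frame of side_tray between -0.07 and 0.07 m and z of chip_jar_center in the frame of side_tray between 0.036 and 0.048 m and contact force between the fingers and chip_jar below 0.1 N and x of tower_grey_center in the frame of side_tray between -0.038 and 0.038 m and y of tower_grey_center in the frame of side_tray between -0.07 and 0.07 m and z of tower_grey_center in the frame of side_tray between 0.04 and 0.052 m and contact force between the fingers and tower_grey below 0.1 N), for 0.2 s.
3. the pink egg stands upright and released on the rear felt spot, brown egg on the pad, jar and tower still in the side tray (all of step 2 and x of egg_rose_center in the frame of lane between 0.043 and 0.069 m and y of egg_rose_center in the frame of lane between -0.013 and 0.013 m and z of egg_rose_center in the frame of lane between 0.026 and 0.038 m and angle between egg_rose_center's own z axis and vertical below 0.15 rad and linear speed of egg_rose below 0.03 m/s and contact force between the fingers and egg_rose below 0.1 N), for 0.2 s.
At the end, for the whole second after the job is handed in: Brown egg upright on the pad, centre within 45 mm of its centre along each side; pink egg upright within 13 mm of the rear felt spot along and across; jar and tower each upright within 15 mm of where they stood at the start; all released and at rest (x of egg_agate_center in the frame of pad between -0.045 and 0.045 m and y of egg_agate_center in the frame of pad between -0.045 and 0.045 m and z of egg_agate_center in the frame of pad between 0.026 and 0.038 m and angle between each of egg_agate_center, egg_rose_center, chip_jar_center, tower_grey_center's own z axis and vertical below 0.15 rad and linear speed of each of egg_agate, egg_rose, chip_jar, tower_grey below 0.03 m/s and contact force between the fingers and egg_agate below 0.1 N and x of egg_rose_center in the frame of lane between 0.043 and 0.069 m and y of egg_rose_center in the frame of lane between -0.013 and 0.013 m and z of egg_rose_center in the frame of lane between 0.026 and 0.038 m and contact force between the fingers and egg_rose below 0.1 N and distance of each of chip_jar_center, tower_grey_center from where it was at the start of the episode below 0.015 m and contact force between the fingers and chip_jar below 0.1 N and contact force between the fingers and tower_grey below 0.1 N); the robot touches nothing.
It fails at once if the red stone, the loupe or the calculator is moved by more than 20 mm (distance of any of palm_stone_5_center, loupe_center, calculator_center from where it was at the start of the episode above 0.02 m).
It fails at once if the jar, the tower or an egg falls over (angle between any of chip_jar_center, tower_grey_center, egg_agate_center, egg_rose_center's own z axis and vertical above 0.7 rad).
It also fails if it takes over 125 s, if anything falls off the work surface, if the arm or the gripper's body presses on something with over 40 N, if the wrist force passes 120 N, or if a joint passes its speed limit or range.

## Working session

There is one attempt and no reset: what is moved stays moved. The work goes in short steps, each a Python script; the robot and the scene stay as the last script left them, time stands still between calls to the robot, and variables do not carry over. Pictures are saved under pics/ and viewed, at most 14 in all, crops included, and the job is handed in when it is done.

```bash
mkdir -p pics
python3 - <<'E'
from bench import env, kinematics, monitor, eyes, job
import cv2,numpy as np
for n in ["scene","side","wrist"]:
    d=eyes.grab_frame(n); cv2.imwrite(f"pics/{n}0.png",d["frame"][:,:,::-1]); np.savez(f"pics/{n}0.npz",**d)
    V=d["view"]; print(n,d["mtx"].tolist(),np.round(-V[:3,:3].T@V[:3,3],3),np.round(V[2,:3],2))
s=monitor.sense(); print(s["clock"],s["position"],s["ee_rot"],env.hold_point_z)
E
```

```text
scene [[545.530118742559, 0.0, 277.6408899080284], [0.0, 545.530118742559, 212.82535011190578], [0.0, 0.0, 1.0]] [-0.396 -0.685  0.746] [ 0.69  0.5  -0.52]
side [[467.774756573038, 0.0, 276.1300929883276], [0.0, 467.774756573038, 210.55387640206814], [0.0, 0.0, 1.0]] [0.055 1.059 0.565] [ 0.34 -0.85 -0.4 ]
wrist [[325.19226210127806, 0.0, 280.208619571149], [0.0, 325.19226210127806, 207.0008718594874], [0.0, 0.0, 1.0]] [0.525 0.068 0.375] [ 0.   -0.27 -0.96]
0.15 [5.24810875e-01 2.99633732e-05 2.30870034e-01] [ 7.07103369e-01  7.07110021e-01 -2.71186512e-04 -4.13263890e-04] 0.0187
```

View pics/scene0.png

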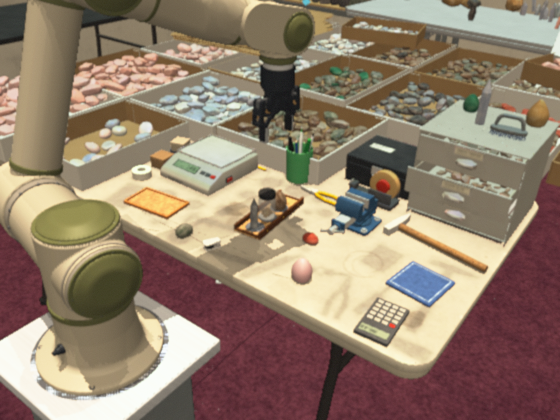

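View pics/side0.png

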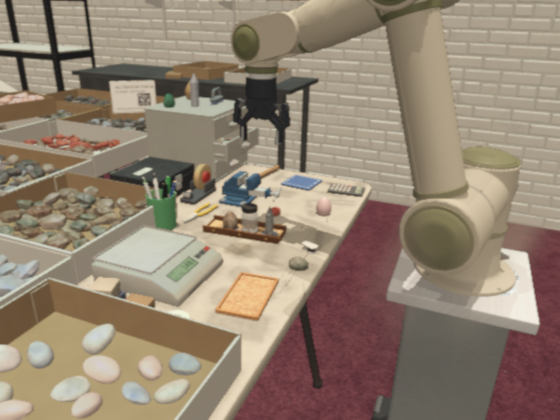

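View pics/wrist0.png

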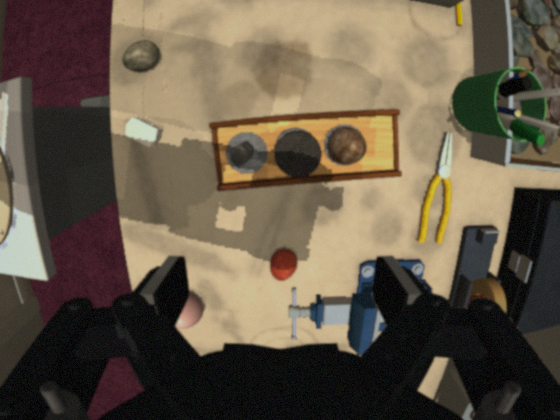

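The scene is ordered tower (front), jar (middle), brown egg (rear). In the wrist image they sit at about (247,152), (297,153) and (346,146). The orange tray is at scene (156,202), the pad at (420,283) and the pink egg at (302,271).

```bash
cat > h.py <<'E'
from bench import env, kinematics, monitor, eyes, job
import cv2, numpy as np
from scipy.spatial.transform import Rotation as R
def ray(d,px,fish):
    K=d["mtx"]; V=d["view"]; u=(np.array(px,float)-K[:2,2])/K[0,0]
    if fish:
        r=np.linalg.norm(u); v=np.r_[u/max(r,1e-9)*np.sin(r),np.cos(r)]
    else: v=np.r_[u,1]
    return -V[:3,:3].T@V[:3,3], V[:3,:3].T@v
def plane(d,px,z,fish):
    o,v=ray(d,px,fish); return (o+v*(z-o[2])/v[2])
def save(name,tag):
    d=eyes.grab_frame(name); np.savez(f"pics/{name}{tag}.npz",**d); return d
def blobs(d,lo,hi,amin=40):
    hsv=cv2.cvtColor(d["frame"],cv2.COLOR_RGB2HSV); m=cv2.inRange(hsv,np.array(lo),np.array(hi))
    c,_=cv2.findContours(m,cv2.RETR_EXTERNAL,cv2.CHAIN_APPROX_NONE)
    return sorted([k for k in c if cv2.contourArea(k)>amin],key=cv2.contourArea,reverse=True)
def down(yaw): # tool down, finger-closing (y) axis at angle yaw from world x
    y=np.array([np.cos(yaw),np.sin(yaw),0]); z=np.array([0,0,-1.]); x=np.cross(y,z)
    return R.from_matrix(np.c_[x,y,z]).as_quat()
E
python3 - <<'E'
from h import *
w=dict(np.load("pics/wrist0.npz")); s=dict(np.load("pics/scene0.npz")); sd=dict(np.load("pics/side0.npz"))
for p in [(212,125),(397,111),(400,173),(219,188)]: print("lane",np.round(plane(w,p,.02,1),4))
for p,z in [((247,152),.088),((297,153),.08),((346,146),.05),((284,264),.015),((142,131),.016),((185,308),.03)]: print(p,np.round(plane(w,p,z,1),4))
for nm,d in (("scene",s),("side",sd)):
    for lab,lo,hi,z in (("tray",(8,130,180),(22,255,255),.007),("pad",(100,90,60),(118,255,255),.008)):
        for c in blobs(d,lo,hi,150)[:3]:
            q=cv2.approxPolyDP(cv2.convexHull(c),6,True)[:,0]
            print(nm,lab,cv2.contourArea(c),[(tuple(map(int,p)),np.round(plane(d,p,z,0)[:2],3).tolist()) for p in q])
cv2.imwrite("pics/lane_c.png",cv2.resize(w["frame"][90:210,190:420,::-1],None,fx=3.4,fy=3.4,interpolation=cv2.INTER_CUBIC))
E
```

```text
lane [0.4505 0.0626 0.02  ]
lane [0.6563 0.0814 0.02  ]
lane [0.6637 0.0103 0.02  ]
lane [ 0.4561 -0.0083  0.02  ]
(247, 152) [0.4957 0.0389 0.088 ]
(297, 153) [0.5404 0.0371 0.08  ]
(346, 146) [0.5916 0.0418 0.05  ]
(284, 264) [ 0.5299 -0.1042  0.015 ]
(142, 131) [0.3646 0.0599 0.016 ]
(185, 308) [ 0.4024 -0.1633  0.03  ]
scene tray 937.5 [((124, 200), [0.367, 0.382]), ((147, 187), [0.453, 0.389]), ((188, 202), [0.466, 0.243]), ((165, 216), [0.379, 0.239])]
scene tray 208.0 [((400, 225), [0.72, -0.249]), ((485, 266), [0.686, -0.477])]
scene pad 932.5 [((393, 280), [0.507, -0.337]), ((415, 265), [0.588, -0.351]), ((447, 282), [0.575, -0.432]), ((427, 299), [0.495, -0.421])]
scene pad 806.5 [((351, 187), [0.812, -0.052]), ((377, 200), [0.794, -0.144]), ((379, 222), [0.698, -0.201]), ((366, 233), [0.633, -0.2]), ((348, 228), [0.624, -0.154]), ((336, 206), [0.696, -0.074])]
side tray 1592.0 [((241, 273), [0.463, 0.242]), ((277, 280), [0.377, 0.236]), ((257, 317), [0.362, 0.376]), ((216, 309), [0.448, 0.385])]
side pad 370.5 [((241, 173), [0.763, -0.367]), ((252, 198), [0.628, -0.17]), ((225, 202), [0.689, -0.106]), ((226, 183), [0.763, -0.253])]
```

View pics/lane_c.png

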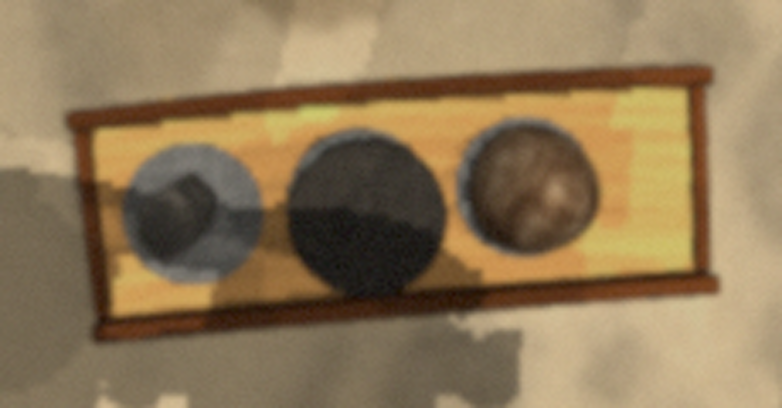

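Wrist crop: the grey felt of the front spot is centred near (193,213). The lid is at (367,213) and the brown egg at (527,187). The lane corners give a yaw of about 0.09. I'll take one closer look over the lane to get the tower's yaw and position.

Run:
```python
from h import *
env.reach([0.515,-0.035,0.15],down(0.09))
w=save("wrist","1"); s=monitor.sense(); print(s["clock"],s["joints"][5])
V=w["view"]; print(-V[:3,:3].T@V[:3,3])
cv2.imwrite("pics/w1.png",cv2.resize(w["frame"][30:280,120:470,::-1],None,fx=2.2,fy=2.2,interpolation=cv2.INTER_CUBIC))
```

```text
0.65 -0.3835873186265867
[0.50937372 0.03300001 0.29480684]
```

View pics/w1.png

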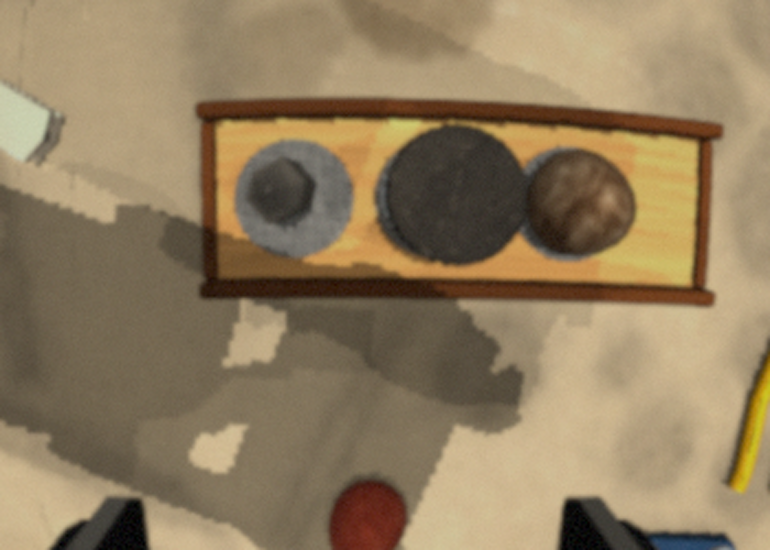

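Crop of the second wrist view: the tower hexagon is centred at (281,190) with vertices toward the lane's ±y. The lid is at (458,195), the egg at (581,203), and the lane's outer corners at (198,104), (721,130), (713,303) and (201,296).

Run:
```python
from h import *
w=dict(np.load("pics/wrist1.npz"))
f=lambda p:(p[0]/2.2+120,p[1]/2.2+30)
P=lambda p,z:np.round(plane(w,f(p),z,1)[:2],4)
c=[P(p,.02) for p in [(198,104),(721,130),(713,303),(201,296)]]; print(c,np.mean(c,0))
e=(c[1]-c[0]+c[2]-c[3]); yaw=np.arctan2(e[1],e[0]); o=np.mean(c,0)-.014*np.array([np.cos(yaw),np.sin(yaw)]); print("yaw",yaw,"origin",o, np.linalg.norm(e)/2)
M=np.array([[np.cos(yaw),np.sin(yaw)],[-np.sin(yaw),np.cos(yaw)]])
for n,p,z in [("tower",(281,190),.066),("felt1",(294,198),.006),("jar",(458,195),.08),("egg",(581,203),.03),("stone",(369,520),.011)]:
    q=P(p,z); print(n,q,"lane:",M@(q-o))
# tower hexagon in grey: dark mask
g=cv2.cvtColor(w["frame"],cv2.COLOR_RGB2GRAY); hs=cv2.cvtColor(w["frame"],cv2.COLOR_RGB2HSV)
x0,y0=f((225,135)); x1,y1=f((330,240)); sub=g[int(y0):int(y1),int(x0):int(x1)]
t,m=cv2.threshold(sub,0,255,cv2.THRESH_OTSU|cv2.THRESH_BINARY_INV)
cc,_=cv2.findContours(m,cv2.RETR_EXTERNAL,cv2.CHAIN_APPROX_NONE); k=max(cc,key=cv2.contourArea)+np.array([int(x0),int(y0)])
print(t,cv2.boundingRect(k)); h=cv2.convexHull(k)
pts=np.array([P(((a-120)*2.2,(b-30)*2.2),.06) for a,b in k[:,0]])
print("minmax",pts.min(0),pts.max(0),pts.mean(0))
for a in range(0,180,10):
    v=np.array([np.cos(np.radians(a)),np.sin(np.radians(a))]); pr=pts@v; print(a,round(float(np.ptp(pr))*1000,1),end="; ")
s=dict(np.load("pics/scene0.npz")); sd=dict(np.load("pics/side0.npz"))
for d in (s,sd):
    for k in blobs(d,(0,40,120),(14,130,255),80)[:12]:
        (x,y),r=cv2.minEnclosingCircle(k); q=plane(d,(x,y),.026,0)
        if .2<q[0]<.8 and abs(q[1])<.6: print("pink?",x,y,r,q)
```

```text
[array([0.4478, 0.0644]), array([0.6587, 0.0812]), array([0.6655, 0.0081]), array([ 0.4542, -0.0106])] [0.55655  0.035775]
yaw 0.08388605230775702 origin [0.54259923 0.03460197] 0.21184492559417134
tower [0.4871 0.0328] lane: [-0.05545506  0.00285452]
felt1 [0.4868 0.0299] lane: [-5.59969858e-02 -1.01489332e-05]
jar [0.5412 0.0362] lane: [-0.00126041  0.00170965]
egg [0.5962 0.0402] lane: [0.05388134 0.00108726]
stone [ 0.5295 -0.1044] lane: [-0.02469982 -0.13741564]
99.0 (231, 101, 33, 34)
minmax [0.4744 0.0201] [0.4975 0.044 ] [0.48650549 0.03218022]
0 23.1; 10 23.6; 20 23.9; 30 23.5; 40 22.7; 50 22.5; 60 22.8; 70 22.9; 80 23.3; 90 23.9; 100 23.9; 110 23.7; 120 23.3; 130 23.3; 140 23.2; 150 23.5; 160 23.3; 170 23.0; pink? 301.5 271.0652160644531 11.94534969329834 [ 0.38921545 -0.17624704  0.026     ]
pink? 323.5 206.0294189453125 9.153264045715332 [ 0.39355919 -0.16326205  0.026     ]
pink? 150.3867950439453 367.8584899902344 11.443964958190918 [0.45327319 0.58958184 0.026     ]
```

```bash
cat >> h.py <<'E'
LO=np.array([.5426,.0346]); LY=.085; TO=np.array([.4145,.3115]); TY=.095
def fr(o,y,x,yy): return o+np.array([[np.cos(y),-np.sin(y)],[np.sin(y),np.cos(y)]])@np.array([x,yy])
def above(xy,z,yaw):
    env.reach([xy[0],xy[1],z],down(yaw))
def pick(xy,z,yaw,up,effort):
    above(xy,up,yaw); env.movel([*xy,z],velocity=.12); env.close_gripper(effort)
    s=monitor.sense(); print("gap",round(s["finger_gap"],3),"F",np.round(s["gripper_force"],1),round(s["clock"],1))
    env.movel([*xy,up],velocity=.12)
    s=monitor.sense(); print("lifted gap",round(s["finger_gap"],3),"F",np.round(s["gripper_force"],1))
def place(xy,z,yaw,up):
    above(xy,up,yaw); env.movel([*xy,z+.012],velocity=.12); print("guard",env.movel([*xy,z],velocity=.02,guard=6))
    env.hold(.2); env.release(); env.movel([*xy,up],velocity=.12); print("clock",monitor.sense()["clock"])
E
python3 - <<'E'
from h import *
t=np.array([.4868,.0325]); yaw=np.radians(65)
pick(t,.028,yaw,.15,40)
w=save("wrist","2")
s=save("scene","2"); cv2.imwrite("pics/s2.png",np.hstack([w["frame"],s["frame"]])[:,:,::-1][::1,:][:, :].copy() if 0 else cv2.resize(np.hstack([w["frame"],s["frame"]])[:,:,::-1],(800,300)))
E
```

```text
gap 0.236 F 39.1 3.3
lifted gap 0.236 F 39.1
```

View pics/s2.png

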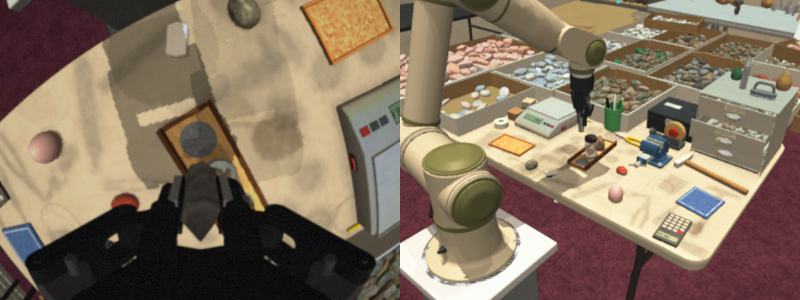

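The tower is gripped on its flats (gap 20 mm). The wrist half of the picture shows it vertical, and the front spot is clear. Before placing, I'll check the distance between the scale and the tray.

Run:
```python
from h import *
s=dict(np.load("pics/scene0.npz")); sd=dict(np.load("pics/side0.npz"))
for p in [(162,178),(213,189),(257,162)]: print("scene",plane(s,p,0,0)[:2])
for p in [(92,285),(180,304),(222,265)]: print("side",plane(sd,p,0,0)[:2])
w=dict(np.load("pics/wrist2.npz"))  # tray corners seen in wrist (pixels from half-size view)
for p in [(302,14),(358,-9),(394,41),(331,67)]: print("tray",plane(w,(p[0]*1.4,p[1]*1.4),.01,1)[:2])
for p in [(346,103),(352,232)]: print("scale",plane(w,(p[0]*1.4,p[1]*1.4),.03,1)[:2])
print("pink",plane(w,(45*1.4,147*1.4),.026,1))
```

```text
scene [0.52392163 0.40674182]
scene [0.56891262 0.24926986]
scene [0.77925241 0.26111311]
side [0.73950556 0.4086281 ]
side [0.52800796 0.39121724]
side [0.52429404 0.21841942]
tray [0.38935126 0.22348266]
tray [0.3776063  0.33954779]
tray [0.46715563 0.37817167]
tray [0.46873553 0.23440372]
scale [0.51674948 0.22800431]
scale [0.73061711 0.19879826]
pink [ 0.39924029 -0.1676735   0.026     ]
```

Run:
```python
from h import *
p=fr(TO,TY,-.003,-.036); env.reach([.46,.15,.16],down(.6)); place(p,.0275,TY,.16)
j=fr(LO,LY,-.001,.0017); print(j)
pick(j,.032,LY+np.pi/2,.15,40)
s=save("scene","3"); d=save("side","3"); w=save("wrist","3")
cv2.imwrite("pics/s3.png",np.hstack([cv2.resize(s["frame"][100:300,80:380],(400,267)),cv2.resize(d["frame"][120:360,120:480],(400,267))])[:,:,::-1])
```

```text
guard False
clock 10.1417
[0.54145928 0.03620896]
gap 0.52 F 40.8 13.5
lifted gap 0.522 F 40.9
```

View pics/s3.png

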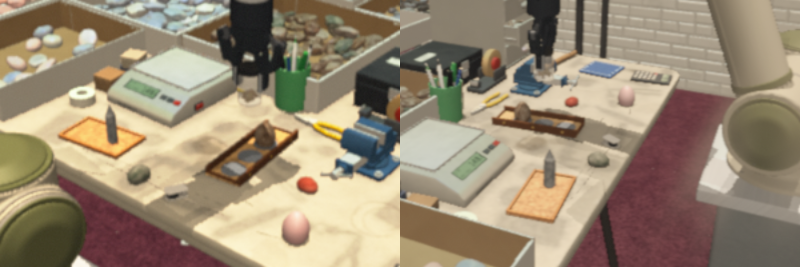

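The tower stands upright in the tray (composite (112,125) and (549,168)). The jar is held in the gripper and the brown egg is still in place.

Run:
```python
from h import *
p=fr(TO,TY,-.003,.037); env.reach([.45,.15,.17],down(.8)); place(p,.0315,TY,.17)
e=fr(LO,LY,.054,.001)
env.reach([e[0],e[1]-.06,.15],down(LY)); w=save("wrist","4"); s=save("scene","4")
V=w["view"]; print(-V[:3,:3].T@V[:3,3], monitor.sense()["clock"])
cv2.imwrite("pics/s4.png",np.hstack([cv2.resize(w["frame"][60:240,150:420],(450,300),interpolation=cv2.INTER_CUBIC),cv2.resize(s["frame"][120:270,90:265],(350,300))])[:,:,::-1])
```

```text
guard True
clock 20.6583
[0.59036962 0.04928932 0.2941081 ] 22.2917
```

View pics/s4.png

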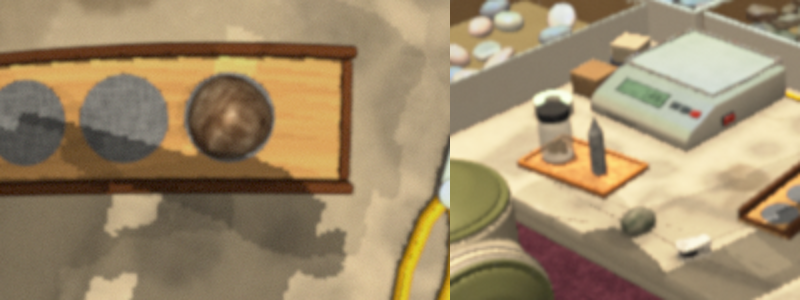

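Both jar and tower stand upright in the tray. In the wrist crop the brown egg is centred at (231,117) and the middle spot at (123,117).

Run:
```python
from h import *
w=dict(np.load("pics/wrist4.npz")); s=dict(np.load("pics/scene4.npz"))
f=lambda p:(150+p[0]*.6,60+p[1]*.6)
e=plane(w,f((231,117)),.03,1)[:2]; m=plane(w,f((123,117)),.006,1)[:2]; print(e,m)
g=lambda p:(90+(p[0]-450)*.5,120+p[1]*.5)
c=lambda q:fr(np.zeros(2),-TY,*(q-TO))
print("jar tray", c(plane(s,g((553,101)),.079,0)[:2]), c(plane(s,g((556,140)),.035,0)[:2]))
print("tower tray", c(plane(s,g((594,120)),.087,0)[:2]))
pick(e,.006,LY,.13,25)
w=save("wrist","5"); cv2.imwrite("pics/w5.png",w["frame"][:,:,::-1])
```

```text
[0.59836857 0.04055273] [0.54186935 0.0354353 ]
jar tray [0.01161811 0.05132751] [-0.00838007  0.03338324]
tower tray [-0.0090848  -0.03936883]
gap 0.459 F 24.7 24.3
lifted gap 0.457 F 25.3
```

View pics/w5.png

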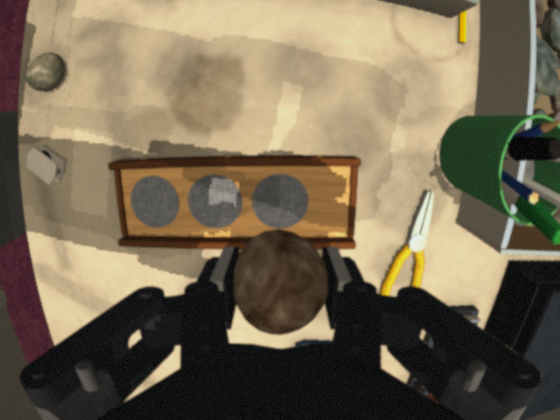

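The egg is held upright between the pads and the rear spot at (280,201) is clear. Next it goes to the pad, with a look at the pink egg on the way back.

Run:
```python
from h import *
env.reach([.48,-.15,.19],down(0)); place([.543,-.385],.008,-.17,.15)
env.reach([.396,-.225,.16],down(0)); w=save("wrist","6"); s=save("scene","6")
V=w["view"]; print(-V[:3,:3].T@V[:3,3])
for k in blobs(w,(0,40,60),(14,150,255),400)[:4]:
    (x,y),r=cv2.minEnclosingCircle(k); print(x,y,r,plane(w,(x,y),.026,1))
cv2.imwrite("pics/s6.png",np.hstack([cv2.resize(w["frame"],(450,338)),cv2.resize(s["frame"][190:350,290:460],(350,338))])[:,:,::-1])
```

```text
guard True
clock 31.3333
[ 0.39663438 -0.15750304  0.30419065]
280.9905700683594 135.9339599609375 26.952266693115234 [ 0.39801107 -0.17258322  0.026     ]
417.5 72.5 21.783119201660156 [ 0.51986062 -0.11071426  0.026     ]
```

View pics/s6.png

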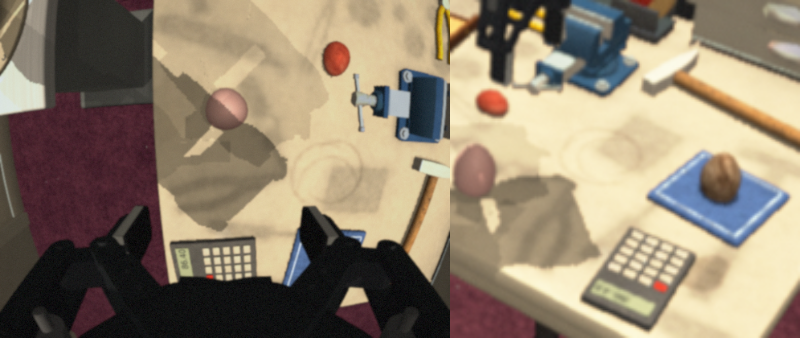

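The brown egg stands upright on the pad (composite (720,178)), and the pink egg is at (0.398, -0.173).

Run:
```python
from h import *
pick([.398,-.1725],.002,0,.13,25)
env.reach([.48,-.04,.16],down(0)); p=fr(LO,LY,.0555,.0005); place(p,.008,LY,.14)
env.reach([p[0]-.03,p[1]-.06,.15],down(LY)); w=save("wrist","7"); s=save("scene","7"); d=save("side","7")
cv2.imwrite("pics/s7.png",np.hstack([cv2.resize(w["frame"][60:240,150:420],(450,300),interpolation=cv2.INTER_CUBIC),cv2.resize(d["frame"][180:330,190:365],(350,300))])[:,:,::-1])
```

```text
gap 0.502 F 24.3 34.4
lifted gap 0.506 F 25.8
guard True
clock 40.5167
```

View pics/s7.png

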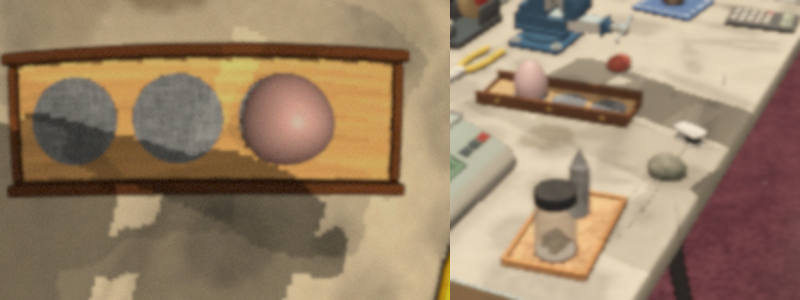

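Run:
```python
from h import *
w=dict(np.load("pics/wrist7.npz")); q=plane(w,(150+289*.6,60+118*.6),.028,1)[:2]; print("pink lane",fr(np.zeros(2),-LY,*(q-LO)))
p=fr(TO,TY,-.003,.037); pick(p,.031,TY,.17,40)
j=fr(LO,LY,-.001,.0017); env.reach([.45,.15,.17],down(.8)); place(j,.032,LY+np.pi/2,.17)
p=fr(TO,TY,-.003,-.036); pick(p,.027,TY,.16,40)
env.reach([.44,.12,.17],down(.6)); place([.4868,.0325],.028,np.radians(65),.16)
env.reach([.515,-.035,.15],down(.09)); w=save("wrist","8"); s=save("scene","8"); d=save("side","8")
a=cv2.resize(w["frame"][30:280,120:470],(450,321)); b=cv2.resize(s["frame"][170:320,225:389],(350,321))
cv2.imwrite("pics/s8.png",np.hstack([a,b])[:,:,::-1])
```

```text
pink lane [0.05588601 0.00114506]
gap 0.516 F 40.8 44.3
lifted gap 0.517 F 40.9
guard True
clock 51.4167
gap 0.24 F 39.1 55.1
lifted gap 0.239 F 39.1
guard True
clock 61.7167
```

View pics/s8.png

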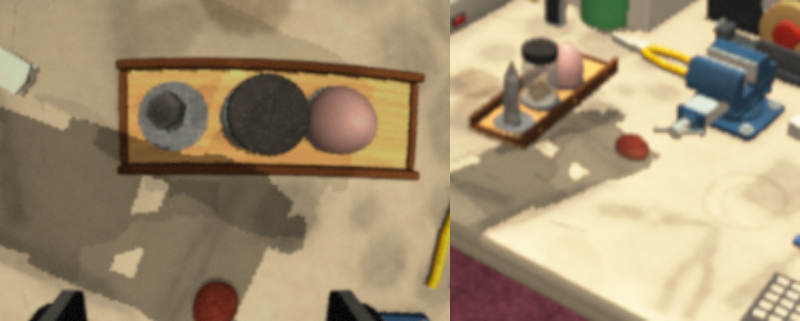

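Tower, jar and pink egg all stand upright. The tower at (165,112) and the lid at (267,114) match their scaled starting pixels, (164,111) and (268,114). I'm handing in.

```bash
python3 -c "
from h import *
env.hold(.3); print(job.hand_in())"
```

```text
the job is handed in; nothing more can be done
None
```

The job is handed in: the brown egg is on the blue pad, the pink egg is on the rear felt spot, and the jar and tower are back upright on their original spots, as the camera checks showed; the hand-in returned no verdict.

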